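# Shut a chalk bin for the night: hook the cover under the lip and lower it

## Task

Close the grey chalk bin for the night with its blue cover: with the cover tilted, hook one of its long edges under the yellow lip of the bin, then swing the other edge down gently, without letting it drop or slam, until the cover lies flat and fully home on the ledge inside the rim. Let go of it, and leave the carton, the loose stone, the brush and the jar where they are.

Things in the scene. Friction and masses are not known exactly. Their poses are not given: they have to be found in the camera images.
- bin: Open grey plastic bin heaped with white chalk lumps, fixed to the table. Origin: middle of its underside, on the table. 182 mm (x) by 224 mm (y) outside. z up; x runs from the side with the yellow lip (-x, roughly the robot's side) to the opposite side. Three sides have a rim 101 mm high; walls at rim 6 mm thick.
- bin_seat (a point): Middle of the pocket that takes the cover, at the height of its ledge, 85 mm above the table. Axes as the bin. The pocket inside the rim is 170 mm along x (-85 to 85) by 212 mm along y (-106 to 106); the rim stands 16 mm above the ledge. The ledge is 20 mm wide at the -x and +x sides, 16 mm at the y sides; the chalk stays below it.
- bin_lip (a point): Middle of the yellow lip's free lower edge. Axes as the bin. The lip runs along the whole -x side and overhangs the pocket by 20 mm (x -85 to -65 from the seat's middle); its underside is 18 mm and its top 23 mm above the ledge. From its free edge to the opposite rim are 150 mm, so the 160 mm cover goes in only tilted, lip side first.
- cover_grip (a point): Loose cover: flat blue plate 160 (x) x 200 (y) x 6 mm, about 0.25 kg, starting flat on the table. On its top, in the middle, an upright black grip bar: 18 mm thick along x, 70 mm long along y, 36 mm tall (6 to 42 mm above the underside). The point is the bar's centre, 24 mm above the underside. z up out of the plate. Either long edge (-x or +x) may go under the lip.
- cover_edge_a (a point): Middle of the cover's long edge at its -x side (80 mm from the middle), half-way through the plate, 3 mm above the underside. Axes as for the cover.
- cover_edge_b (a point): Middle of the cover's long edge at its +x side (80 mm from the middle), half-way through the plate, 3 mm above the underside. Axes as for the cover.
- cover: The same cover; origin at the middle of the plate's underside.
- carton_mid (a point): Bystander: open cardboard carton of wrapped bars, 90 x 160 x 55 mm; the point is its centre.
- stone_mid (a point): Bystander: loose greenish clay stone, about 80 x 60 x 46 mm; the point is its centre.
- brush_grip (a point): Bystander: hand brush lying flat on the table, wooden handle and dark head; the point is on its handle.
- jar_mid (a point): Bystander: closed jar, 64 mm across and 100 mm tall, upright; the point is its centre.

How it is judged:
On the way:
1. one long edge of the cover is under the bin's lip (at least 5 mm past the lip's free edge) while the cover is still tilted by more than 0.06 rad (((x of cover_edge_a in the frame of bin_seat between -0.095 and -0.07 m and y of cover_edge_a in the frame of bin_seat between -0.02 and 0.02 m and z of cover_edge_a in the frame of bin_seat between -0.004 and 0.017 m) or (x of cover_edge_b in the frame of bin_seat between -0.095 and -0.07 m and y of cover_edge_b in the frame of bin_seat between -0.02 and 0.02 m and z of cover_edge_b in the frame of bin_seat between -0.004 and 0.017 m)) and angle between cover_grip's own z axis and vertical above 0.06 rad), for 0.1 s.
At the end, for the whole second after the job is handed in: The cover lies at rest and flat (within 0.035 rad of level) on the ledge inside the rim: the middle of one long edge is under the lip, at least 5 mm past the lip's free edge, within 15 mm of the bin's middle line sideways, and 2 mm below to 8 mm above the ledge's height (3 mm when seated) (((x of cover_edge_a in the frame of bin_seat between -0.092 and -0.07 m and y of cover_edge_a in the frame of bin_seat between -0.015 and 0.015 m and z of cover_edge_a in the frame of bin_seat between -0.002 and 0.008 m) or (x of cover_edge_b in the frame of bin_seat between -0.092 and -0.07 m and y of cover_edge_b in the frame of bin_seat between -0.015 and 0.015 m and z of cover_edge_b in the frame of bin_seat between -0.002 and 0.008 m)) and angle between cover_grip's own z axis and vertical below 0.035 rad and linear speed of cover below 0.02 m/s); the robot touches nothing.
It fails at once if the cover is dropped or slammed into the bin: it turns faster than 5 rad/s at the bin (distance between cover_grip and bin_seat below 0.06 m and angular speed of cover above 5 rad/s).
It fails at once if the carton is moved by more than 30 mm (distance of carton_mid from where it was at the start of the episode above 0.03 m).
It fails at once if the loose stone is moved by more than 30 mm (distance of stone_mid from where it was at the start of the episode above 0.03 m).
It fails at once if the brush is moved by more than 30 mm (distance of brush_grip from where it was at the start of the episode above 0.03 m).
It fails at once if the jar is moved by more than 30 mm (distance of jar_mid from where it was at the start of the episode above 0.03 m).
It also fails if it takes over 43 s, if anything falls off the work surface, if the arm or the gripper's body presses on something with over 40 N, if the wrist force passes 120 N, or if a joint passes its speed limit or range.

## Robot

A 6-joint arm with a two-finger parallel gripper is mounted at the origin on the work surface. World frame = base frame: x ahead of the robot, y to its left, z up, the work surface at z = 0. Lengths are in m, angles in rad, forces in N, time in s.
With the tool pointing down it reaches from about 0.325 to 1 m from the base axis. Payload 5.1 kg.
Tool frame: the origin (TCP) lies at the very end of the fingers, on their centre line; the grasp point (between the pads) lies 19 mm behind it; z points along the fingers, y is the line along which they close (so a half turn about z gives the same grasp; the last joint's range is limited). The gripper opens to 85 mm and grips with 20 to 120 N. Pads are 22 mm wide; open, the fingers measure 114 mm over their backs; the gripper's body (76 mm by 85 mm) begins 54 mm behind the grasp point. The pads swing forward as they close: fully open they stand 13 mm farther back than shut.
Start: joints at [-1.326, 0.124, 1.65, -0, 1.367, -0.083], TCP at [0.209, -0.615, 0.231] pointing down, gripper open.
Joint ranges: [-2.61, 2.61], [-1.02, 2.33], [0.03, 2.71], [-1.35, 4.49], [0.32, 2.68], [-2.91, 2.91]. Speed limits (rad/s): [2.57, 2.57, 3.14, 3.14, 3.14, 3.14].

## Interface

Orientations are given as a unit quaternion [x, y, z, w].
In Python, from workcell import arm gives the robot as it stands.
- The arm moves only by the tool apply_moves, never from a script. Its argument "motion" is a list of rows, each an object with "offset": the shift along the tool's x, y, z in units of 75 cm (1.0 is 75 cm), a list of three; "twist": the turn, a rotation vector about the tool's x, y, z in units of 360 degrees (1.0 is 360 degrees), a list of three; "jaw": the opening, from 0 (shut) to 1 (fully open). A call has exactly 10 rows; each row is the pose to reach, as a shift and turn from the pose commanded when the call began, along the tool's axes at that moment, turning the shorter way round; what a row does not reach only later rows make up. A row lasts 1/10 s, in which the tool goes at most 50 mm and 8.59 degrees, less where a joint would pass 70% of its speed; a pose out of reach is approached as far as the arm can. A call with a number of a shift or a turn outside -1 to 1 is refused whole. A call with a gripper value outside its range is refused whole. The fingers move at their own pace and stop on an object; the grip force is fixed at half the most. Time passes only in rows, so rows that repeat a pose let the fingers close, or fill a call up. It gives the time, the measured TCP pose, the force, the opening and the grip force at its end, in the units of the state.
- arm.observe(): the state, without advancing time (a new reading comes with each control period).
- arm.camera(name): name is "scene" or "top" or "wrist"; returns a dict with "pixels" (400x640x3 uint8, red, green, blue), "range_z" (400x640 float32, m along the optical axis (not along the pixel's ray), 0 where there is no reading), "K" (3x3 intrinsics, pixels), "origin" and "attitude" of the camera in the world. Camera axes: x right, y down, z forward; pixel columns grow to the right and rows downward; lengths in m; the calibration is good to about 2 mm. The wrist camera is an equidistant fisheye: a pixel r from the principal point sees the ray r / f radians off the axis. A picture is of the moment at which its call begins.
- arm.finish_job(): hands the job in; it is judged then, once.
The state is a dict: "clock": time; "joint_pos": joint angles; "joint_vel": joint speeds; "joint_efforts": joint torques, N m; "eef_pos": TCP position; "ee_rot": TCP orientation; "contact_force": force on the tool from outside, world axes, zero at the start; "torque": the same for the moment, N m; "finger_gap": finger opening in m; "gripper_force": force on a finger pad.
Only numpy, scipy, OpenCV 4.12 (cv2) and the standard library are available. Lean on these libraries where they do the work, as an engineer would, in place of code of your own. Each camera call takes 0.05 s, during which the arm holds its last target. There are 200 camera calls.

## Working session

There is one attempt and no reset: what is moved stays moved. The work goes in short steps, Python scripts to look and compute and a tool call to move; the robot and the scene stay as the last step left them, time stands still between calls to the robot, and variables do not carry over. Pictures are saved under pics/ and viewed, at most 10 in all, crops included, and the job is handed in when it is done.

Besides the shell and the picture viewer there is one more tool, called after ">>>" as name(argument=value, ...), one argument or row to a line, values as JSON. apply_moves: Moves the arm, as the interface text tells. Its arguments: {"type":"object","properties":{"motion":{"type":"array"}},"required":["motion"]}

```bash
mkdir -p pics; ls; cat > h.py <<'E'
import numpy as np, cv2
from scipy.spatial.transform import Rotation as R
from workcell import arm
def att(c):
    a=np.array(c["attitude"],float)
    return a if a.shape==(3,3) else R.from_quat(a).as_matrix()
def cloud(c):
    K=np.array(c["K"]);z=c["range_z"];v,u=np.mgrid[:z.shape[0],:z.shape[1]]
    p=np.stack([(u-K[0,2])/K[0,0]*z,(v-K[1,2])/K[1,1]*z,z],-1)
    return p@att(c).T+np.array(c["origin"])
def save(c,n): cv2.imwrite(f"pics/{n}.png",c["pixels"][:,:,::-1])
E
python3 - <<'E'
from h import *
import pickle
print(arm.observe())
for n in("scene","top"):
    c=arm.camera(n);save(c,n+"0");pickle.dump(c,open(n+".pkl","wb"));print(n,c["K"],c["origin"],c["attitude"])
a=cv2.imread("pics/scene0.png");b=cv2.imread("pics/top0.png")
E
```

```text
pics
{'clock': 0.0, 'joint_pos': array([-1.32558052e+00,  1.24496687e-01,  1.65166151e+00, -1.93230116e-05,
        1.36749366e+00, -8.25823120e-02]), 'joint_vel': array([-0.00034372,  0.00027309,  0.00095961, -0.00025105,  0.00171301,
       -0.00161445]), 'joint_efforts': array([ 6.81451293e-04, -4.23613000e+01, -3.65453553e+01,  1.21120356e-04,
        6.91338806e-03, -9.18922325e-06]), 'eef_pos': array([ 0.20910469, -0.61480902,  0.23006585]), 'ee_rot': array([ 9.86597747e-01,  1.63168091e-01, -9.30606965e-05, -1.02542885e-03]), 'contact_force': array([ 0.52357585, -0.39158225,  0.35844731]), 'torque': array([-0.00439335,  0.00689266,  0.02267577]), 'gripper_force': 0.0, 'finger_gap': 0.08561539380008198}
scene [[464.21492096   0.         315.54285389]
 [  0.         464.21492096 204.83571823]
 [  0.           0.           1.        ]] [0.93896998 0.68720069 1.33695001] [ 0.23709754  0.93385132 -0.26109176 -0.05947745]
top [[519.69332794   0.         322.21010192]
 [  0.         519.69332794 194.07068942]
 [  0.           0.           1.        ]] [0.42519141 0.02115399 1.70421734] [-0.69730762  0.71420965 -0.04350562  0.04211788]
```

View pics/scene0.png

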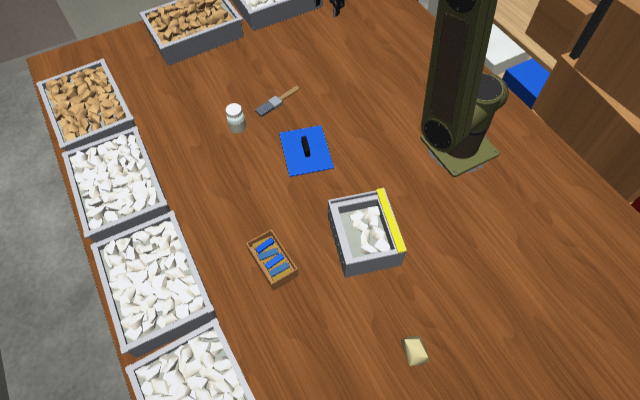

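View pics/top0.png

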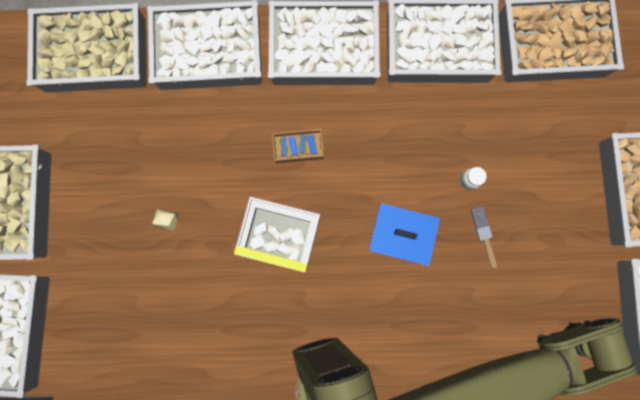

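The scene view shows the bin at about (367,232) with its lip at (392,220), and the cover at (306,150). In the top view the bin is at (278,235), the lip at (271,259), the cover at (405,234) and its bar at (405,234). Next I measure these.

```bash
cat >> h.py <<'E'
def ray(c,uv,h):
    K=np.array(c["K"]);uv=np.atleast_2d(uv).astype(float)
    d=np.c_[(uv-K[:2,2])/K[0,0],np.ones(len(uv))]@att(c).T;o=np.array(c["origin"])
    return o+d*((h-o[2])/d[:,2])[:,None]
def blob(m,seed):
    n,l,s,ce=cv2.connectedComponentsWithStats(m.astype(np.uint8))
    k=min((i for i in range(1,n) if s[i,4]>30),key=lambda i:np.hypot(*(ce[i]-seed)))
    return l==k
def rect(c,m,h):
    v,u=np.nonzero(m); p=ray(c,np.c_[u,v],h)[:,:2]
    (x,y),(w,hh),a=cv2.minAreaRect((p*1000).astype(np.float32))
    return np.round([x,y,w,hh,a],1)
def hsv(c): return cv2.cvtColor(c["pixels"],cv2.COLOR_RGB2HSV)
E
python3 - <<'E'
from h import *
import pickle
seeds={"scene":dict(lip=(392,220),cov=(306,150),bar=(306,147)),"top":dict(lip=(271,259),cov=(405,234),bar=(405,234))}
for n in seeds:
    c=pickle.load(open(n+".pkl","rb"));H=hsv(c);h,s,v=H[...,0],H[...,1],H[...,2];P=cloud(c)
    lip=blob((abs(h-29.)<5)&(s>190)&(v>120),seeds[n]["lip"])
    cov=blob((abs(h-110.)<12)&(s>130),seeds[n]["cov"])
    bar=blob((v<70)&(cv2.dilate(cov.astype(np.uint8),np.ones((15,15)))>0),seeds[n]["bar"])
    for k,m,z in(("lip",lip,.108),("cov",cov,.006),("bar",bar,.042)):
        print(n,k,m.sum(),rect(c,m,z),"depth z med",np.median(P[m][:,2]).round(4),P[m].mean(0).round(4))
    # rim via depth
    bp=ray(c,[seeds[n]["lip"]],.1)[0]
    m=(abs(P[...,2]-.102)<.012)&(np.hypot(P[...,0]-bp[0],P[...,1]-bp[1])<.25)
    q=P[m];print("rim",m.sum(),np.median(q[:,2]),np.round(cv2.minAreaRect((q[:,:2]*1000).astype(np.float32))[0:2],1).tolist(),cv2.minAreaRect((q[:,:2]*1000).astype(np.float32))[2])
E
```

```text
scene lip 382 [428.2 178.6 223.6  19.   74.6] depth z med 0.1098 [0.4331 0.1859 0.1162]
scene cov 1883 [ 495.8 -248.8  202.2  159.    74.3] depth z med 0.008 [ 0.5001 -0.2391  0.0147]
scene bar 104 [ 501.2 -237.1   86.8   19.    73.3] depth z med 0.0416 [ 0.5    -0.2393  0.0376]
rim 1174 0.10540564835443733 [[500.5, 158.1], [229.3, 183.7]] 74.44942474365234Traceback (most recent call last):
  File "<stdin>", line 6, in <module>
  File "h.py", line 18, in blob
    k=min((i for i in range(1,n) if s[i,4]>30),key=lambda i:np.hypot(*(ce[i]-seed)))
ValueError: min() iterable argument is empty
```

```bash
python3 - <<'E'
from h import *
import pickle
c=pickle.load(open("top.pkl","rb"));H=hsv(c);h,s,v=[H[...,i].astype(float) for i in range(3)];P=cloud(c)
print(H[259,271],H[255,260],H[225,390],H[234,405], P[225,390],P[234,405],P[259,271])
lip=blob((abs(h-29)<6)&(s>150)&(v>100),(271,259))
cov=blob((abs(h-110)<14)&(s>120),(405,234))
bar=blob((v<90)&(cv2.dilate(cov.astype(np.uint8),np.ones((15,15)))>0),(405,234))
for k,m,z in(("lip",lip,.108),("cov",cov,.006),("bar",bar,.042)):
    print(k,m.sum(),rect(c,m,z),np.median(P[m][:,2]).round(4),P[m].mean(0).round(4))
bp=ray(c,[(278,235)],.1)[0]
m=(abs(P[...,2]-.102)<.012)&(np.hypot(P[...,0]-bp[0],P[...,1]-bp[1])<.2)
r=cv2.minAreaRect((P[m][:,:2]*1000).astype(np.float32));print("rim",m.sum(),np.median(P[m][:,2]),r)
c=pickle.load(open("scene.pkl","rb"));P=cloud(c);print("table z",P[300,330],P[180,350],P[120,300])
H=hsv(c);cov=blob((abs(H[...,0]-110.)<12)&(H[...,1]>130),(306,150))
q=P[cov&(P[...,2]<.012)];print(cov.sum(),len(q),q.min(0),q.max(0),cv2.minAreaRect((q[:,:2]*1000).astype(np.float32)))
E
```

```text
[ 30 148 243] [ 30 149 243] [108 171 239] [150  12  64] [ 0.52453252 -0.20311294  0.01067915] [ 0.49286222 -0.24582164  0.04124178] [0.42394145 0.17673904 0.10535128]Traceback (most recent call last):
  File "<stdin>", line 5, in <module>
  File "h.py", line 18, in blob
    k=min((i for i in range(1,n) if s[i,4]>30),key=lambda i:np.hypot(*(ce[i]-seed)))
ValueError: min() iterable argument is empty
```

```bash
python3 - <<'E'
from h import *
import pickle
c=pickle.load(open("top.pkl","rb"));H=hsv(c);h,s,v=[H[...,i].astype(float) for i in range(3)];P=cloud(c)
lip=blob((abs(h-29)<6)&(s>125)&(v>200),(271,259))
cov=blob((abs(h-110)<14)&(s>120),(405,234))
bar=blob((v<90)&(cv2.dilate(cov.astype(np.uint8),np.ones((15,15)))>0),(405,234))
for k,m,z in(("lip",lip,.108),("cov",cov,.006),("bar",bar,.042)):
    print(k,m.sum(),rect(c,m,z),np.median(P[m][:,2]).round(4),P[m].mean(0).round(4))
bp=ray(c,[(278,235)],.1)[0]
m=(abs(P[...,2]-.102)<.012)&(np.hypot(P[...,0]-bp[0],P[...,1]-bp[1])<.2)
r=cv2.minAreaRect((P[m][:,:2]*1000).astype(np.float32));print("rim",m.sum(),np.median(P[m][:,2]),r)
c=pickle.load(open("scene.pkl","rb"));P=cloud(c);print("table z",P[300,330],P[180,350],P[120,300])
H=hsv(c);cov=blob((abs(H[...,0]-110.)<12)&(H[...,1]>130),(306,150))
q=P[cov&(P[...,2]<.012)];print(cov.sum(),len(q),q.min(0),q.max(0),cv2.minAreaRect((q[:,:2]*1000).astype(np.float32)))
E
```

```text
lip 512 [424.9 179.8 224.5  25.1  74.3] 0.1069 [0.4246 0.1758 0.1059]
cov 2852 [ 494.4 -249.   197.9  157.8   74.3] 0.0049 [ 0.494  -0.2485  0.0095]
bar 79 [ 494.  -246.    64.8   11.7   74.5] 0.0404 [ 0.4941 -0.2464  0.0405]
rim 1032 0.10442115494189796 ((499.5586853027344, 157.90728759765625), (225.42691040039062, 182.19351196289062), 74.30572509765625)
table z [0.6920706  0.28379064 0.000841  ] [ 0.41955535 -0.06135263 -0.00064044] [ 0.44836327 -0.38362034  0.00515572]
1883 1668 [ 0.3938216  -0.36669371 -0.00548834] [ 0.59794017 -0.13241817  0.01199645] ((495.5479431152344, -249.56475830078125), (204.68519592285156, 159.81666564941406), 74.687744140625)
```

```bash
cat >> h.py <<'E'
YAW=np.deg2rad(-15.7)
bx=np.array([np.cos(YAW),np.sin(YAW),0]);by=np.array([-np.sin(YAW),np.cos(YAW),0])
def tool(tilt): # deg, lip side (-x) down
    R0=R.from_matrix(np.c_[by,bx,[0,0,-1]])
    return R0*R.from_rotvec([-np.deg2rad(tilt),0,0])
def move(p,Rt):
    s=arm.observe();R0=R.from_quat(s["ee_rot"])
    return (R0.inv().apply(np.array(p)-s["eef_pos"])/.75).round(4),((R0.inv()*Rt).as_rotvec()/(2*np.pi)).round(4)
E
python3 - <<'E'
from h import *
print(move([.495,-.249,.15],tool(0)))
E
```

```text
(array([ 0.5179, -0.3389,  0.1076]), array([-0.0003, -0.0002, -0.1542]))
```

>>> apply_moves(
  motion=[
    {"offset":[0.026,-0.017,0.005],"twist":[0,0,-0.008],"jaw":0.6},
    {"offset":[0.078,-0.051,0.016],"twist":[0,0,-0.024],"jaw":0.6},
    {"offset":[0.13,-0.085,0.027],"twist":[0,0,-0.04],"jaw":0.6},
    {"offset":[0.181,-0.119,0.038],"twist":[0,0,-0.055],"jaw":0.6},
    {"offset":[0.233,-0.153,0.048],"twist":[0,0,-0.07],"jaw":0.6},
    {"offset":[0.285,-0.187,0.059],"twist":[0,0,-0.086],"jaw":0.6},
    {"offset":[0.337,-0.22,0.07],"twist":[0,0,-0.101],"jaw":0.6},
    {"offset":[0.39,-0.254,0.08],"twist":[0,0,-0.117],"jaw":0.6},
    {"offset":[0.44,-0.288,0.091],"twist":[0,0,-0.132],"jaw":0.6},
    {"offset":[0.49,-0.32,0.102],"twist":[0,0,-0.147],"jaw":0.6},
  ],
)

```text
clock: 1.1
eef_pos: [0.4805, -0.2679, 0.1542]
ee_rot: [0.809, 0.587, -0.0, -0.0]
contact_force: [0.3, -0.2, 0.7]
finger_gap: 0.0511
gripper_force: 0.0
```

```bash
python3 - <<'E'
from h import *
c=arm.camera("wrist");save(c,"w1");print(c["K"],c["origin"],c["attitude"]);print(arm.observe())
print(move([.495,-.249,.10],tool(0)))
E
```

```text
[[309.70691629   0.         317.3249335 ]
 [  0.         309.70691629 201.21837273]
 [  0.           0.           1.        ]] [ 0.50230465 -0.2012947   0.2973576 ] [ 0.97806547 -0.15541478 -0.02187693  0.13695101]
{'clock': 1.15, 'joint_pos': array([-0.59835976, -0.03256607,  1.9485333 ,  0.0046994 ,  1.22845243,
       -0.29130393]), 'joint_vel': array([-0.07908259, -0.00717758,  0.01334588, -0.05710975,  0.03900812,
        0.02243873]), 'joint_efforts': array([-5.98418534e+00, -3.57374740e+01, -3.76826584e+01, -1.00648977e+00,
       -1.14864805e-01, -3.60014825e-02]), 'eef_pos': array([ 0.48291268, -0.26287026,  0.15251779]), 'ee_rot': array([ 0.80738896,  0.5900137 ,  0.00161303, -0.00207125]), 'contact_force': array([ 0.57479922,  2.8102813 , -0.549053  ]), 'torque': array([ 0.07742468,  0.03367173, -0.03566128]), 'gripper_force': 0.0, 'finger_gap': 0.05104845253041141}
(array([0.0222, 0.0098, 0.0701]), array([-0.0002, -0.0008, -0.0055]))
```

View pics/w1.png

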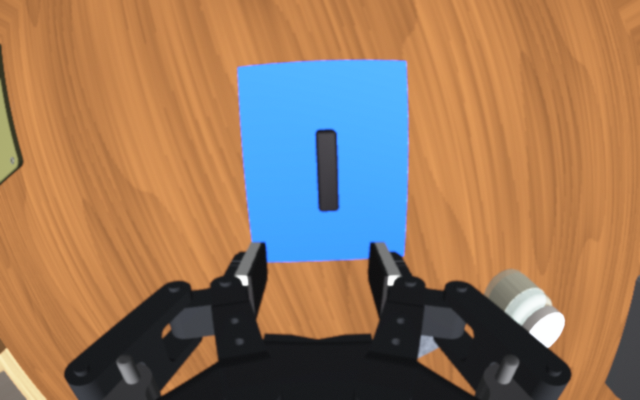

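The wrist view shows the cover square to the fingers, with its bar at about (327,170). The arm was still settling, so I finish the move and measure the bar from closer.

>>> apply_moves(
  motion=[
    {"offset":[0.008,0.004,0.01],"twist":[0,0,-0.002],"jaw":0.6},
    {"offset":[0.016,0.008,0.025],"twist":[0,0,-0.004],"jaw":0.6},
    {"offset":[0.022,0.01,0.045],"twist":[0,0,-0.0055],"jaw":0.6},
    {"offset":[0.022,0.01,0.06],"twist":[0,0,-0.0055],"jaw":0.6},
    {"offset":[0.022,0.01,0.07],"twist":[0,0,-0.0055],"jaw":0.6},
    {"offset":[0.022,0.01,0.07],"twist":[0,0,-0.0055],"jaw":0.6},
    {"offset":[0.022,0.01,0.07],"twist":[0,0,-0.0055],"jaw":0.6},
    {"offset":[0.022,0.01,0.07],"twist":[0,0,-0.0055],"jaw":0.6},
    {"offset":[0.022,0.01,0.07],"twist":[0,0,-0.0055],"jaw":0.6},
    {"offset":[0.022,0.01,0.07],"twist":[0,0,-0.0055],"jaw":0.6},
  ],
)

```text
clock: 2.15
eef_pos: [0.4925, -0.2568, 0.1029]
ee_rot: [0.8, 0.6, 0.0, 0.001]
contact_force: [0.3, 0.1, -0.1]
finger_gap: 0.0517
gripper_force: 0.0
```

```bash
cat >> h.py <<'E'
def fray(c,uv,h): # fisheye
    K=np.array(c["K"]);q=np.atleast_2d(uv)-K[:2,2];r=np.hypot(*q.T);t=r/K[0,0]
    d=np.c_[q/np.maximum(r,1e-9)[:,None]*np.sin(t)[:,None],np.cos(t)]@att(c).T;o=np.array(c["origin"])
    return o+d*((h-o[2])/d[:,2])[:,None]
E
python3 - <<'E'
from h import *
c=arm.camera("wrist");save(c,"w2");H=hsv(c)
m=(H[...,2]<90); n,l,s,ce=cv2.connectedComponentsWithStats(m.astype(np.uint8))
for i in range(1,n):
    if s[i,4]>100: 
        v,u=np.nonzero(l==i);p=fray(c,np.c_[u,v].astype(float),.042)
        print(s[i],ce[i].round(1),np.round(p.mean(0),4),cv2.minAreaRect((p[:,:2]*1000).astype(np.float32)))
cv=blob((abs(H[...,0]-108.)<14)&(H[...,1]>150),(320,170));v,u=np.nonzero(cv);p=fray(c,np.c_[u,v].astype(float),.006)
print("cov",s[0],cv.sum(),cv2.minAreaRect((p[:,:2]*1000).astype(np.float32)),u.min(),u.max(),v.min(),v.max())
s=arm.observe();print(s["eef_pos"],s["ee_rot"])
print(move([.495,-.249,.012],tool(0)))
E
```

```text
[ 306  152   24   98 2240] [317.9 200.1] [ 0.4964 -0.2454  0.042 ] ((495.8482971191406, -246.6427459716797), (69.92948913574219, 15.679835319519043), 74.29350280761719)
[   65   243   506   157 42481] [317.7 347. ] [ 0.4538 -0.391   0.042 ] ((449.32122802734375, -408.36029052734375), (275.79931640625, 717.6351928710938), 73.51892852783203)
[ 608  325   32   75 1163] [629.  374.7] [ 0.9876 -0.766   0.042 ] ((996.67822265625, -812.911865234375), (95.47926330566406, 467.3348083496094), 28.374605178833008)
cov [     0      0    640    400 210116] 37915 ((495.2514343261719, -249.065673828125), (198.2872314453125, 158.25973510742188), 74.36343383789062) 217 416 68 298
[ 0.49242966 -0.25670106  0.10282885] [8.00311017e-01 5.99584926e-01 1.41698366e-04 4.16476989e-04]
(array([0.0109, 0.0003, 0.1211]), array([ 0.0001,  0.    , -0.0017]))
```

>>> apply_moves(
  motion=[
    {"offset":[0.005,0.0,0.01],"twist":[0,0,-0.001],"jaw":0.6},
    {"offset":[0.011,0.0,0.035],"twist":[0,0,-0.0017],"jaw":0.6},
    {"offset":[0.012,0.0,0.065],"twist":[0,0,-0.0017],"jaw":0.6},
    {"offset":[0.012,0.0,0.09],"twist":[0,0,-0.0017],"jaw":0.6},
    {"offset":[0.012,0.0,0.11],"twist":[0,0,-0.0017],"jaw":0.6},
    {"offset":[0.012,0.0,0.12],"twist":[0,0,-0.0017],"jaw":0.6},
    {"offset":[0.012,0.0,0.12],"twist":[0,0,-0.0017],"jaw":0.6},
    {"offset":[0.012,0.0,0.12],"twist":[0,0,-0.0017],"jaw":0.5},
    {"offset":[0.012,0.0,0.12],"twist":[0,0,-0.0017],"jaw":0.3},
    {"offset":[0.012,0.0,0.12],"twist":[0,0,-0.0017],"jaw":0.0},
  ],
)

```text
clock: 3.2
eef_pos: [0.4956, -0.2485, 0.0137]
ee_rot: [0.797, 0.604, 0.0, 0.001]
contact_force: [1.8, 0.3, -1.5]
finger_gap: 0.0171
gripper_force: 60.5
```

>>> apply_moves(
  motion=[
    {"offset":[0,0,0],"twist":[0,0,0],"jaw":0},
    {"offset":[0,0,0],"twist":[0,0,0],"jaw":0},
    {"offset":[0,0,0],"twist":[0,0,0],"jaw":0},
    {"offset":[0,0,0],"twist":[0,0,0],"jaw":0},
    {"offset":[0,0,-0.01],"twist":[0,0,0],"jaw":0},
    {"offset":[0,0,-0.04],"twist":[0,0,0],"jaw":0},
    {"offset":[0,0,-0.08],"twist":[0,0,0],"jaw":0},
    {"offset":[0,0,-0.13],"twist":[0,0,0],"jaw":0},
    {"offset":[0,0,-0.18],"twist":[0,0,0],"jaw":0},
    {"offset":[0,0,-0.22],"twist":[0,0,0],"jaw":0},
  ],
)

```text
clock: 4.2
eef_pos: [0.4943, -0.2476, 0.1787]
ee_rot: [0.797, 0.604, -0.0, -0.0]
contact_force: [-0.2, -0.1, -2.6]
finger_gap: 0.017
gripper_force: 60.5
```

```bash
cat >> h.py <<'E'
S=np.array([.500,.158,.085])  # seat
H0=.012 # TCP above cover underside, along cover z
def target(xe,ze,tilt): # lip edge mid at (xe,ze) in seat frame, mm
    Rt=tool(tilt);a=np.deg2rad(tilt)
    ux=np.cos(a)*bx+np.array([0,0,np.sin(a)]);n=-Rt.as_matrix()[:,2]
    return S+bx*xe/1e3+np.array([0,0,ze/1e3])+ux*.080+n*(H0-.003),Rt
E
python3 - <<'E'
from h import *
s=arm.observe();print(s["eef_pos"],s["finger_gap"],s["gripper_force"],s["contact_force"],R.from_quat(s["ee_rot"]).as_matrix()[:,2])
p,Rt=target(-55,60,22);print(p,move(p,Rt))
E
```

```text
[ 0.49433256 -0.24763295  0.17872994] 0.017033424332603856 60.51320672035217 [-0.15618059 -0.13131709 -2.55933615] [-9.53484819e-05  1.07442980e-04 -9.99999990e-01]
[0.51521366 0.15372363 0.18331318] (array([ 0.5227, -0.1181, -0.0061]), array([-0.0611, -0.    , -0.    ]))
```

>>> apply_moves(
  motion=[
    {"offset":[0.02,-0.004,-0.002],"twist":[-0.002,0,0],"jaw":0},
    {"offset":[0.06,-0.014,-0.006],"twist":[-0.006,0,0],"jaw":0},
    {"offset":[0.12,-0.028,-0.006],"twist":[-0.014,0,0],"jaw":0},
    {"offset":[0.185,-0.042,-0.006],"twist":[-0.022,0,0],"jaw":0},
    {"offset":[0.25,-0.056,-0.006],"twist":[-0.03,0,0],"jaw":0},
    {"offset":[0.315,-0.07,-0.006],"twist":[-0.038,0,0],"jaw":0},
    {"offset":[0.38,-0.085,-0.006],"twist":[-0.046,0,0],"jaw":0},
    {"offset":[0.44,-0.1,-0.006],"twist":[-0.053,0,0],"jaw":0},
    {"offset":[0.495,-0.112,-0.006],"twist":[-0.059,0,0],"jaw":0},
    {"offset":[0.523,-0.118,-0.006],"twist":[-0.061,0,0],"jaw":0},
  ],
)

```text
clock: 5.2
eef_pos: [0.5123, 0.1571, 0.1779]
ee_rot: [0.782, 0.595, 0.114, 0.15]
contact_force: [0.7, -0.2, -2.9]
finger_gap: 0.0174
gripper_force: 60.4
```

>>> apply_moves(
  motion=[
    {"offset":[0,0,0],"twist":[0,0,0],"jaw":0},
    {"offset":[0,0,0],"twist":[0,0,0],"jaw":0},
    {"offset":[0,0,0],"twist":[0,0,0],"jaw":0},
    {"offset":[0,0,0],"twist":[0,0,0],"jaw":0},
    {"offset":[0,0,0],"twist":[0,0,0],"jaw":0},
    {"offset":[0,0,0],"twist":[0,0,0],"jaw":0},
    {"offset":[0,0,0],"twist":[0,0,0],"jaw":0},
    {"offset":[0,0,0],"twist":[0,0,0],"jaw":0},
    {"offset":[0,0,0],"twist":[0,0,0],"jaw":0},
    {"offset":[0,0,0],"twist":[0,0,0],"jaw":0},
  ],
)

```text
clock: 6.2
eef_pos: [0.5157, 0.1537, 0.1819]
ee_rot: [0.783, 0.593, 0.115, 0.152]
contact_force: [-0.2, -0.4, -3.2]
finger_gap: 0.0171
gripper_force: 60.4
```

```bash
python3 - <<'E'
from h import *
c=arm.camera("scene");save(c,"s1");w=arm.camera("wrist");save(w,"w3")
i=np.hstack([cv2.resize(c["pixels"][130:330,250:470],(440,400)),w["pixels"][:,150:510]]);cv2.imwrite("pics/m1.png",i[:,:,::-1])
s=arm.observe();print(s["eef_pos"],s["finger_gap"],R.from_quat(s["ee_rot"]).as_matrix()[:,2])
p,Rt=target(-55,60,22);print(p,move(p,Rt))
# cover plane & edges from scene depth
P=cloud(c);H=hsv(c);m=blob((abs(H[...,0]-110.)<14)&(H[...,1]>120)&(P[...,2]>.12),(345,210));q=P[m]
q=q[(abs(q-np.median(q,0))<.15).all(1)];ce=q.mean(0);n=np.linalg.svd(q-ce,full_matrices=False)[2][2];n*=np.sign(n[2])
print(len(q),"normal seat frame",n@bx,n@by,n[2],"expected tilt",np.degrees(np.arccos(n[2])))
L=np.c_[(q-S)@bx,(q-S)@by,q[:,2]-S[2]];print(np.percentile(L,[1,50,99],axis=0).round(4))
E
```

```text
[0.51570727 0.15371447 0.18182261] 0.0172391299138412 [ 0.35997044 -0.10120829 -0.9274579 ]
[0.51521366 0.15372363 0.18331318] (array([-0.0002,  0.0002, -0.0021]), array([-0.0001,  0.    ,  0.    ]))
2261 normal seat frame -0.38189380129091766 0.0045027172729074265 0.9241952445629299 expected tilt 22.452684076098052
[[-0.0515 -0.0974  0.0617]
 [ 0.0396  0.0269  0.0999]
 [ 0.0942  0.0986  0.1245]]
```

View pics/m1.png

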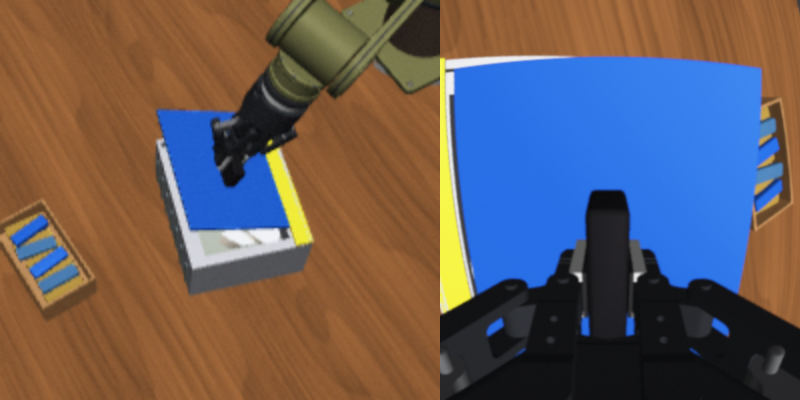

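The scene crop shows the cover held tilted above the bin with its low side next to the yellow lip. Depth gives 22.4° tilt and centring within about 1 mm, so the pose is as intended. Next I work out the insertion.

```bash
python3 - <<'E'
from h import *
for a in((-54,30,15),(-54,6,14),(-67,6,14),(-80,6,14)): print(a,*move(*target(*a)))
E
```

```text
(-54, 30, 15) [-0.0002 -0.0129  0.0486] [0.0193 0.     0.    ]
(-54, 6, 14) [-0.0002 -0.0249  0.0802] [0.0221 0.     0.    ]
(-67, 6, 14) [-0.0002 -0.041   0.0737] [0.0221 0.     0.    ]
(-80, 6, 14) [-0.0002 -0.057   0.0672] [0.0221 0.     0.    ]
```

>>> apply_moves(
  motion=[
    {"offset":[0,-0.003,0.012],"twist":[0.005,0,0],"jaw":0},
    {"offset":[0,-0.007,0.028],"twist":[0.011,0,0],"jaw":0},
    {"offset":[0,-0.013,0.048],"twist":[0.019,0,0],"jaw":0},
    {"offset":[0,-0.017,0.06],"twist":[0.021,0,0],"jaw":0},
    {"offset":[0,-0.021,0.07],"twist":[0.022,0,0],"jaw":0},
    {"offset":[0,-0.024,0.077],"twist":[0.022,0,0],"jaw":0},
    {"offset":[0,-0.025,0.08],"twist":[0.022,0,0],"jaw":0},
    {"offset":[0,-0.025,0.08],"twist":[0.022,0,0],"jaw":0},
    {"offset":[0,-0.025,0.08],"twist":[0.022,0,0],"jaw":0},
    {"offset":[0,-0.025,0.08],"twist":[0.022,0,0],"jaw":0},
  ],
)

```text
clock: 7.3
eef_pos: [0.5209, 0.1525, 0.1199]
ee_rot: [0.791, 0.599, 0.074, 0.098]
contact_force: [0.5, 0.8, -2.6]
finger_gap: 0.017
gripper_force: 60.4
```

```bash
python3 - <<'E'
from h import *
c=arm.camera("scene");w=arm.camera("wrist")
i=np.hstack([cv2.resize(c["pixels"][130:330,250:470],(440,400)),w["pixels"][:,150:510]]);cv2.imwrite("pics/m2.png",i[:,:,::-1])
s=arm.observe();print(s["eef_pos"],s["contact_force"])
P=cloud(c);H=hsv(c);m=blob((abs(H[...,0]-110.)<14)&(H[...,1]>120)&(P[...,2]>.07),(345,210));q=P[m]
q=q[(abs(q-np.median(q,0))<.15).all(1)];ce=q.mean(0);n=np.linalg.svd(q-ce,full_matrices=False)[2][2];n*=np.sign(n[2])
print(len(q),n@bx,n@by,np.degrees(np.arccos(n[2])))
L=np.c_[(q-S)@bx,(q-S)@by,q[:,2]-S[2]];print(np.percentile(L,[1,50,99],axis=0).round(4))
h=H[...,0].astype(float);m=blob((abs(h-29)<6)&(H[...,1]>125)&(H[...,2]>120),(392,220));q=P[m];L=np.c_[(q-S)@bx,(q-S)@by,q[:,2]-S[2]];print("lip",np.percentile(L,[1,50,99],axis=0).round(4))
for a in((-54,6,14),(-67,6,14),(-80,6,14)): print(a,*move(*target(*a)))
E
```

```text
[0.52082057 0.15243377 0.11975302] [ 0.19397726  0.72887602 -3.77526993]
2244 -0.2521967106922204 0.007157366933704586 14.61355277417478
[[-0.0516 -0.0976  0.0078]
 [ 0.0456  0.03    0.0345]
 [ 0.1015  0.0987  0.0763]]
lip [[-0.0908 -0.0255  0.0178]
 [-0.0756  0.0523  0.0246]
 [-0.0628  0.1147  0.0306]]
(-54, 6, 14) [-0.0004 -0.0004  0.0008] [ 0.0003 -0.0001 -0.    ]
(-67, 6, 14) [-0.0004 -0.0172 -0.0034] [ 0.0003 -0.0001 -0.    ]
(-80, 6, 14) [-0.0004 -0.034  -0.0076] [ 0.0003 -0.0001 -0.    ]
```

View pics/m2.png

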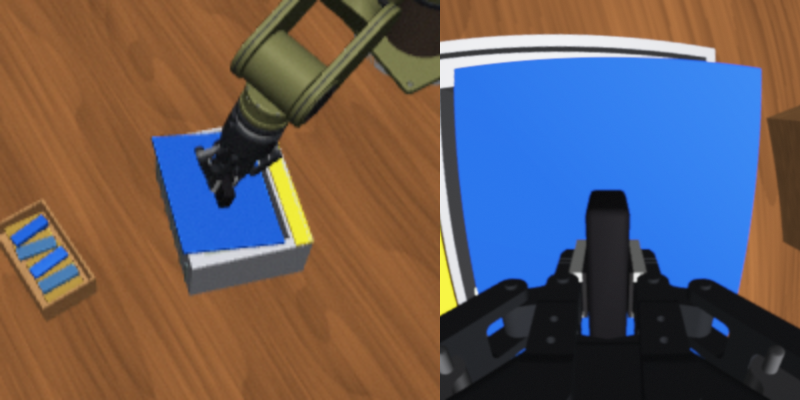

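The cover's low edge is just inside the lip's free edge, below its top and clear of the rim. Now I slide it under.

>>> apply_moves(
  motion=[
    {"offset":[0,-0.003,0],"twist":[0,0,0],"jaw":0},
    {"offset":[0,-0.008,-0.001],"twist":[0,0,0],"jaw":0},
    {"offset":[0,-0.013,-0.0025],"twist":[0,0,0],"jaw":0},
    {"offset":[0,-0.018,-0.004],"twist":[0,0,0],"jaw":0},
    {"offset":[0,-0.023,-0.005],"twist":[0,0,0],"jaw":0},
    {"offset":[0,-0.028,-0.006],"twist":[0,0,0],"jaw":0},
    {"offset":[0,-0.032,-0.007],"twist":[0,0,0],"jaw":0},
    {"offset":[0,-0.034,-0.0075],"twist":[0,0,0],"jaw":0},
    {"offset":[0,-0.034,-0.0075],"twist":[0,0,0],"jaw":0},
    {"offset":[0,-0.034,-0.0075],"twist":[0,0,0],"jaw":0},
  ],
)

```text
clock: 8.4
eef_pos: [0.4956, 0.1594, 0.1186]
ee_rot: [0.791, 0.599, 0.074, 0.097]
contact_force: [-0.5, 0.6, -3.2]
finger_gap: 0.0169
gripper_force: 60.4
```

```bash
python3 - <<'E'
from h import *
c=arm.camera("scene");w=arm.camera("wrist")
i=np.hstack([cv2.resize(c["pixels"][130:330,250:470],(440,400)),w["pixels"][:,150:510]]);cv2.imwrite("pics/m3.png",i[:,:,::-1])
s=arm.observe();print(s["eef_pos"],s["contact_force"],s["torque"])
P=cloud(c);H=hsv(c);m=blob((abs(H[...,0]-110.)<14)&(H[...,1]>120)&(P[...,2]>.07),(345,210));q=P[m]
q=q[(abs(q-np.median(q,0))<.15).all(1)];ce=q.mean(0);n=np.linalg.svd(q-ce,full_matrices=False)[2][2];n*=np.sign(n[2])
L=np.c_[(q-S)@bx,(q-S)@by,q[:,2]-S[2]];print(np.degrees(np.arccos(n[2])),np.percentile(L,[1,50,99],axis=0).round(4))
for a in((-80,6,14),(-80,6,10),(-80,6,7),(-80,5.5,3.5),(-80,5,0),(-80,3,0),(-80,2,0)): print(a,*move(*target(*a)))
E
```

```text
[0.49558976 0.15930862 0.11848794] [ 0.13926494 -0.16038221 -4.22664126] [0.05461151 0.18801235 0.04952758]
15.115036792431239 [[-0.0642 -0.0972  0.0102]
 [ 0.0231  0.0277  0.0342]
 [ 0.075   0.0984  0.1076]]
(-80, 6, 14) [-0.0001  0.0003 -0.0008] [ 0.0001  0.     -0.    ]
(-80, 6, 10) [-0.0001  0.0008  0.0067] [ 0.0112  0.     -0.    ]
(-80, 6, 7) [-0.0001  0.0009  0.0123] [ 0.0196  0.     -0.    ]
(-80, 5.5, 3.5) [-0.0001  0.0005  0.0195] [ 0.0293  0.     -0.    ]
(-80, 5, 0) [-0.0001 -0.0004  0.0267] [ 0.039 -0.    -0.   ]
(-80, 3, 0) [-0.0001 -0.001   0.0293] [ 0.039 -0.    -0.   ]
(-80, 2, 0) [-0.0001 -0.0013  0.0306] [ 0.039 -0.    -0.   ]
```

View pics/m3.png

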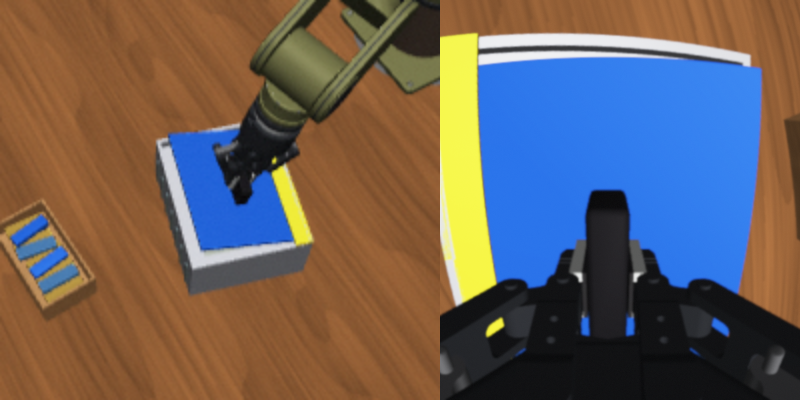

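The near edge is hidden under the yellow lip, the cover is still tilted at about 14°, and there is no contact force. Now I swing it down gently.

>>> apply_moves(
  motion=[
    {"offset":[0,0.0003,0.001],"twist":[0.003,0,0],"jaw":0},
    {"offset":[0,0.0005,0.004],"twist":[0.007,0,0],"jaw":0},
    {"offset":[0,0.0008,0.0067],"twist":[0.011,0,0],"jaw":0},
    {"offset":[0,0.0009,0.0095],"twist":[0.0155,0,0],"jaw":0},
    {"offset":[0,0.0009,0.0123],"twist":[0.0196,0,0],"jaw":0},
    {"offset":[0,0.0007,0.016],"twist":[0.0245,0,0],"jaw":0},
    {"offset":[0,0.0005,0.0195],"twist":[0.0293,0,0],"jaw":0},
    {"offset":[0,0,0.023],"twist":[0.034,0,0],"jaw":0},
    {"offset":[0,-0.0003,0.0255],"twist":[0.0375,0,0],"jaw":0},
    {"offset":[0,-0.0004,0.0267],"twist":[0.039,0,0],"jaw":0},
  ],
)

```text
clock: 9.5
eef_pos: [0.5001, 0.158, 0.0986]
ee_rot: [0.797, 0.604, -0.001, -0.001]
contact_force: [-2.1, -0.2, 1.2]
finger_gap: 0.0171
gripper_force: 61.0
```

>>> apply_moves(
  motion=[
    {"offset":[0,0,0],"twist":[0,0,0],"jaw":0},
    {"offset":[0,0,0],"twist":[0,0,0],"jaw":0},
    {"offset":[0,0,0],"twist":[0,0,0],"jaw":0},
    {"offset":[0,0,0],"twist":[0,0,0],"jaw":0},
    {"offset":[0,0,0.0005],"twist":[0,0,0],"jaw":0},
    {"offset":[0,0,0.001],"twist":[0,0,0],"jaw":0},
    {"offset":[0,0,0.0015],"twist":[0,0,0],"jaw":0},
    {"offset":[0,0,0.0015],"twist":[0,0,0],"jaw":0},
    {"offset":[0,0,0.0015],"twist":[0,0,0],"jaw":0},
    {"offset":[0,0,0.0015],"twist":[0,0,0],"jaw":0},
  ],
)

```text
clock: 10.5
eef_pos: [0.4998, 0.1583, 0.0986]
ee_rot: [0.797, 0.604, -0.0, -0.0]
contact_force: [-5.7, -1.3, 5.3]
finger_gap: 0.0171
gripper_force: 61.6
```

```bash
cat > look.py <<'E'
from h import *
import sys
c=arm.camera("scene");w=arm.camera("wrist");n0=sys.argv[1]
i=np.hstack([cv2.resize(c["pixels"][130:330,250:470],(440,400)),w["pixels"][:,150:510]]);cv2.imwrite(f"pics/{n0}.png",i[:,:,::-1])
s=arm.observe();print(s["eef_pos"],s["contact_force"],s["torque"],R.from_quat(s["ee_rot"]).as_matrix()[:,2])
P=cloud(c);H=hsv(c);m=blob((abs(H[...,0]-110.)<14)&(H[...,1]>120)&(P[...,2]>.07),(345,210));q=P[m]
q=q[(abs(q-np.median(q,0))<.15).all(1)];L=np.c_[(q-S)@bx,(q-S)@by,q[:,2]-S[2]]
k=L[:,2]<np.median(L[:,2])+.008;f=np.linalg.lstsq(np.c_[L[k,:2],np.ones(k.sum())],L[k,2],rcond=None)[0]
print("slopes,z0",f,np.percentile(L[k],[1,50,99],axis=0).round(4))
print(move(*target(-80,3,0)))
E
python3 look.py m4
```

```text
[0.49979042 0.15821275 0.09860324] [-5.92073734 -0.51585362  5.19066951] [-0.10777871  0.72404462 -0.06964668] [-3.46118659e-04  3.31676561e-05 -9.99999940e-01]
slopes,z0 [ 0.00102922 -0.00106807  0.00747952] [[-0.0658 -0.0978  0.0013]
 [ 0.0255  0.036   0.0075]
 [ 0.079   0.0989  0.0136]]
(array([-0.0002,  0.0003,  0.0021]), array([-0.0001,  0.    , -0.    ]))
```

View pics/m4.png

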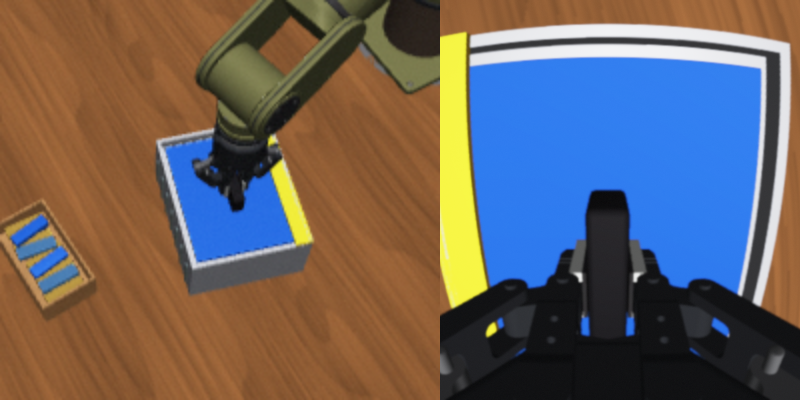

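The cover lies flat inside the rim with level slopes, and contact is felt at about 8 N. I release with a partial opening and retreat upwards.

>>> apply_moves(
  motion=[
    {"offset":[0,0,0],"twist":[0,0,0],"jaw":0.2},
    {"offset":[0,0,0],"twist":[0,0,0],"jaw":0.3},
    {"offset":[0,0,0],"twist":[0,0,0],"jaw":0.4},
    {"offset":[0,0,0],"twist":[0,0,0],"jaw":0.45},
    {"offset":[0,0,0],"twist":[0,0,0],"jaw":0.45},
    {"offset":[0,0,-0.01],"twist":[0,0,0],"jaw":0.45},
    {"offset":[0,0,-0.03],"twist":[0,0,0],"jaw":0.45},
    {"offset":[0,0,-0.06],"twist":[0,0,0],"jaw":0.45},
    {"offset":[0,0,-0.1],"twist":[0,0,0],"jaw":0.45},
    {"offset":[0,0,-0.14],"twist":[0,0,0],"jaw":0.45},
  ],
)

```text
clock: 11.6
eef_pos: [0.4999, 0.1581, 0.2052]
ee_rot: [0.797, 0.604, 0.0, 0.0]
contact_force: [0.2, 0.2, 0.2]
finger_gap: 0.0383
gripper_force: 0.0
```

```bash
python3 look.py m5
```

```text
[0.50311756 0.15883097 0.21012598] [1.56967914 0.28119115 1.17638883] [-0.05937239 -0.06152994 -0.02157692] [ 0.0113834   0.00237184 -0.99993239]
slopes,z0 [ 0.00107493 -0.0018296   0.00742894] [[-0.0654 -0.0962  0.001 ]
 [ 0.0162  0.016   0.0074]
 [ 0.0787  0.0985  0.0135]]
(array([-0.003 , -0.0053,  0.1508]), array([ 0.0016, -0.0009, -0.    ]))
```

View pics/m5.png

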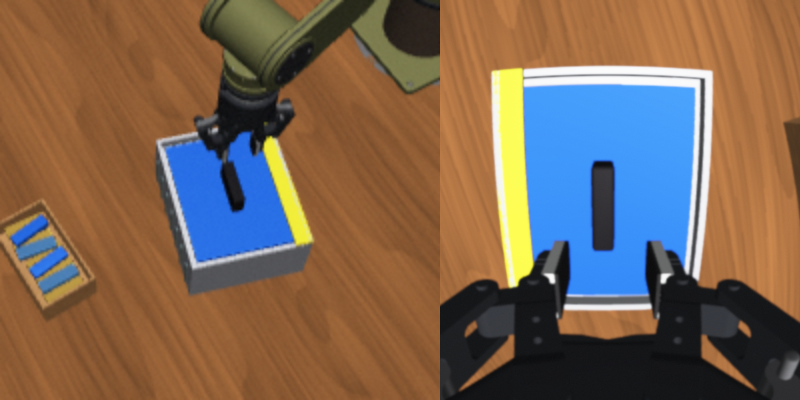

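The cover lies flat under the lip inside the rim, and the gripper is clear above it. The cover's far edge at +79 mm puts its hooked edge near -81 mm.

```bash
python3 -c "
from workcell import arm
print(arm.finish_job())"
```

```text
the job is handed in; nothing more can be done
None
```

I hooked the cover under the lip, swung it down gently until it lay flat on the ledge, released it, and handed the job in at about 12 s; no verdict came back, and I never moved near the carton, stone, brush or jar.

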